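# Hang the finned load on the spring scale by its bail

### The arm

A 7-joint arm with a two-finger parallel gripper is mounted at the origin on the work surface. World frame = base frame: x ahead of the robot, y to its left, z up, the work surface at z = 0. Lengths are in m, angles in rad, forces in N, time in s.
With the tool pointing down it reaches from about 0.425 to 1.025 m from the base axis. Payload 3.6 kg.
Tool frame: the origin (TCP) lies at the centre of the arm's flange, where the gripper is bolted on; the fingertips stand 173 mm ahead of it and the grasp point (between the pads) lies 155 mm ahead of it; z points along the fingers, y is the direction in which the jaws open and shut (so a half turn about z gives the same grasp; the last joint's range is limited). The gripper opens to 85 mm and grips with 20 to 120 N. Pads are 22 mm wide; open, the fingers measure 114 mm over their backs; the gripper's body (76 mm by 85 mm) begins 54 mm behind the grasp point. The pads swing forward as they close: fully open they stand 13 mm farther back than shut.
Start: joints at [1.177, 0.591, 0.048, 1.609, -0.033, 0.943, -0.034], TCP at [0.214, -0.693, 0.405] pointing down, gripper open.
Joint ranges: [-2.69, 2.69], [-0.47, 2.24], [-1.27, 1.36], [0.19, 2.51], [-1.53, 4.68], [0.08, 2.07], [-3.09, 3.09]. Speed limits (rad/s): [2.57, 2.57, 3.14, 3.14, 3.14, 3.14, 3.14].

### API

Orientations are given as a unit quaternion [w, x, y, z].
In Python, from rig import robot, imaging, workorder, models gives the robot as it stands.
- The arm moves only by the tool send_rows, never from a script. Its argument "increments" is a list of rows, each a list of 4 numbers: the shift along the world's x, y, z in cm, then the turn about the world's z in rad. A call has 1 to 20 rows; each row is the pose to reach, as a shift and turn from the pose commanded when the call began; what a row does not reach only later rows make up. A row lasts 1/12 s, in which the tool goes at most 41.7 mm and 7.16 degrees, less where a joint would pass 70% of its speed; a pose out of reach is approached as far as the arm can. A call with a gripper value outside its range is refused whole. "hand" is the finger opening in cm, from 0 to 8.54, set as the call begins (left out, the last holds). The fingers move at their own pace and stop on an object; "newtons" is the grip in N (left out, the last holds). Time passes only in rows, so rows that repeat a pose let the fingers close. It gives the time, the measured TCP pose, the force and the opening at its end, in the units of the state.
- robot.read_state(): the state, without advancing time (a new reading comes with each control period).
- imaging.grab_frame(name): name is "side" or "top" or "wrist"; returns a dict with "img" (420x560x3 uint8, blue, green, red), "vertical_fov" (degrees; the focal length in pixels is half the picture's height over the tangent of half this angle, whatever the lens; pixels are square), "cx", "cy" (the principal point, pixels), "k1" (the pictures are not rectified: a ray, as slopes to the right and down, at radius r is drawn at 1 + k1 r^2 times it, then the intrinsics apply), "R" (3x3) and "t" (3): a world point X has camera coordinates R X + t. Camera axes: x right, y down, z forward; pixel columns grow to the right and rows downward; lengths in m; the calibration is good to about 2 mm. A picture is of the moment at which its call begins. There is no depth.
- workorder.job_done(): hands the job in, once; it reports no verdict.
Trained networks look in the newest picture that a camera, given by its name, has taken for a name from the list of things; names that differ only in an ending like _2 or _b are one class to them, and where a whole thing is asked for, a point or a joint stands for the part that bears it (a point fixed in the world has none). Each returns a list of dicts, best first, with "conf" (0 to 1); they miss things now and then, are a little off and sometimes report something else, mostly with a low value. They report only what shows in the picture. A call takes as long as a camera call. They do not tell look-alikes from the thing itself.
- models.cut_out(camera, name): "mask" (420x560 bool, what is visible of it) and "rect" ([left, top, right, bottom] in pixels, round what is visible of it).
The state is a dict: "time": time; "joint_positions": joint angles; "dq": joint speeds; "tau": joint torques, N m; "ee_pos": TCP position; "tool_rot": TCP orientation; "wrist_force": force on the tool from outside, world axes, zero at the start; "moment": the same for the moment, N m; "finger_gap": opening from 0.0 (shut) to 1.0 (fully open).
Only numpy, scipy, OpenCV 4.12 (cv2) and the standard library are available. Lean on these libraries where they do the work, as an engineer would, in place of code of your own. Each camera call takes 0.05 s, during which the arm holds its last target. There are 200 camera calls.

### The job

Weigh the black finned power load: while it still stands on the table, swing its flat-lying wire bail upright, then lift it by the bail and hang the middle of the bail in the notch of the bench spring scale's hook. Let it onto the spring gently, so that the scale already bears its whole weight when you let go and the hook neither drops nor springs back; never pull the hook right down to its stop. Leave it hanging free and at rest, and leave the other things on the table where they are.

Things in the scene. Friction and masses are not known exactly. Their poses are not given: they have to be found in the camera images.
- load: Black finned RF power load standing loose on the table: 70 mm in its x, 100 mm in y, 55 mm high; total mass 0.32 to 0.87 kg, new each time, not known. Origin: centre of its underside; z up. A wire bail pivots on its two y sides, about an axis along y, 48 mm above the underside, over its centre. At the start it is turned -0.6 to 0.6 rad about the vertical.
- bail (a joint): Angle of the bail about its pivot, rad. 0 = flat, sticking out level to the load's -x side (its stop); pi/2 = upright above the load; it can go on to 2.6. It starts nearly flat (0 to 0.2). The pivot has slight friction, about 0.02 N m: the bail stays about where it is left.
- bail_mid (a point): Middle of the bail's straight cross-bar. The bail is a U of 6 mm steel wire: cross-bar 116 mm long, parallel to the load's y, 82 mm from the pivot axis; side arms 58 mm either side of the middle. Upright, the bar is 130 mm above the load's underside and 75 mm above its fins, so the hook can pass through the opening. Axes: the bail's, y along the cross-bar.
- scale: Bench spring scale, fixed, yaw -0.3 to 0.3 rad. Origin: on the table below the hook's notch; z up. Its grey column (50 x 60 mm, 136 mm high; foot 100 x 90 mm) stands at x = +130 mm. A rod rises from it and carries a level arm of 8 mm wire toward -x, 292 mm high, which 26 mm short of the origin dips to a V-notch, then rises to a free tip at x = -20 mm, 302 mm high, the highest point.
- notch (a point): Bottom of the hook's V-notch: the centre of the seated bail's cross-bar is within about 4 mm of it. 272 mm above the table unloaded; it sinks with the hook. Axes: the scale's. The free tip is on the -x side, 30 mm higher: the bail must come from the -x side, its bar over the tip and the load below the hook.
- hook (a joint): How far rod and hook have sunk, m: 0 unloaded, stop at 0.130. Sprung and lightly damped: it starts to sink at a pull of about 2.2 N, then 17 mm per further newton (60 N/m), so the load finally hangs 16 to 106 mm below the unloaded height, by its weight. It bounces if let go before it bears the weight or when pushed lower. Faster than 80 mm/s jolts it.
- adapter: Small brass connector adapter, upright, 20 mm across, 28 mm high; leave alone. Origin under its centre.
- attenuator: Small steel cylinder, lying, 22 mm across, 45 mm long; leave alone.
- water: Clear water bottle with a green cap, 64 mm across, 190 mm high; leave alone.
- driver: Screwdriver lying on the table; leave alone.
- pen: Black pen lying on the table, 10 mm thick, 150 mm long; leave alone.
Things that resemble listed ones, but are neither listed nor needed, are in the scene too. What is shaped like the load but orange is not meant.

How it is judged:
By the outcome, as a careful person would: the job done as asked, in the order asked, and still so for the second after the job is handed in, with the robot touching nothing.
It also fails if it takes over 72 s, if anything falls off the work surface, if the arm or the gripper's body presses on something with over 40 N, if the wrist force passes 120 N, or if a joint passes its speed limit or range.

## Working session

There is one attempt and no reset: what is moved stays moved. The work goes in short steps, Python scripts to look and compute and a tool call to move; the robot and the scene stay as the last step left them, time stands still between calls to the robot, and variables do not carry over. Pictures are saved under pics/ and viewed, about 8 in all and at most 12, crops included, and the job is handed in when it is done.

Besides the shell and the picture viewer there is one more tool, called after "Emit:" by a JSON object that holds its "name" and its "arguments", one argument or row to a line. send_rows: Moves the arm, as the interface text tells. Its arguments: {"type":"object","properties":{"increments":{"type":"array","items":{"type":"array","items":{"type":"number"}}},"hand":{"type":"number"},"newtons":{"type":"number"}},"required":["increments"]}

```bash
ls; mkdir -p pics; cat > h.py <<'E'
import numpy as np, cv2
from rig import robot, imaging, workorder, models
def K(f):
    h=f["img"].shape[0]; F=h/2/np.tan(np.radians(f["vertical_fov"])/2); return F
def proj(f,X):
    X=np.atleast_2d(X); c=X@np.array(f["R"]).T+np.array(f["t"]); s=c[:,:2]/c[:,2:]
    r2=(s**2).sum(1,keepdims=True); s=s*(1+f["k1"]*r2)
    return s*K(f)+[f["cx"],f["cy"]]
def ray(f,uv):
    d=(np.array(uv,float)-[f["cx"],f["cy"]])/K(f); s=d.copy()
    for _ in range(30): s=d/(1+f["k1"]*(s@s))
    R=np.array(f["R"]); o=-R.T@np.array(f["t"]); v=R.T@np.append(s,1); return o,v/np.linalg.norm(v)
def atz(f,uv,z):
    o,v=ray(f,uv); return o+v*(z-o[2])/v[2]
def save(f,name,box=None,s=1):
    im=f["img"]
    if box: im=im[box[1]:box[3],box[0]:box[2]]
    cv2.imwrite("pics/"+name,cv2.resize(im,None,fx=s,fy=s,interpolation=cv2.INTER_CUBIC))
E
python3 - <<'E'
from h import *
s=robot.read_state();print({k:np.round(v,3) for k,v in s.items()})
F={}
for c in("top","side"):
    f=imaging.grab_frame(c);save(f,c+"0.png");F[c]=f
    print(c,K(f),f["k1"],np.round(-np.array(f["R"]).T@f["t"],3))
    for n in("load","bail","scale","hook","water","adapter"):
        for d in models.cut_out(c,n)[:3]:
            m=d["mask"];ys,xs=np.nonzero(m)
            print(n,round(d["conf"],2),d["rect"],xs.mean().round(1),ys.mean().round(1), atz(f,(xs.mean(),ys.mean()),0.04).round(3), f["img"][m].mean(0).round())
E
```

```text
pics
{'time': np.float64(0.0), 'joint_positions': array([ 1.178,  0.592,  0.048,  1.61 , -0.033,  0.943, -0.034]), 'dq': array([ 0.   , -0.   , -0.001,  0.002,  0.   ,  0.001, -0.   ]), 'tau': array([-2.0000e-03, -5.4868e+01,  1.5470e+00, -1.9812e+01,  1.0000e-02,
        9.0000e-03, -0.0000e+00]), 'ee_pos': array([ 0.214, -0.692,  0.404]), 'tool_rot': array([-0.001,  0.989,  0.149, -0.   ]), 'wrist_force': array([ 0.739, -0.071, -0.75 ]), 'moment': array([ 0.001, -0.056,  0.001]), 'finger_gap': np.float64(1.0)}
top 491.5108757290783 -0.1830114335214579 [0.391 0.021 1.556]
load 0.88 [193.8, 244.1, 238.2, 290.2] 222.4 270.6 [0.408 0.176 0.04 ] [30. 61. 95.]
load 0.84 [326.2, 211.1, 367.5, 252.1] 346.5 228.3 [ 0.546 -0.205  0.04 ] [29. 30. 31.]
load 0.73 [340.4, 149.6, 390.1, 197.8] 369.5 175.8 [ 0.714 -0.28   0.04 ] [35. 50. 67.]
bail 0.67 [341.7, 147.2, 384.7, 191.5] 355.6 168.0 [ 0.738 -0.236  0.04 ] [87. 91. 92.]
bail 0.47 [330.3, 226.3, 369.9, 252.0] 347.3 246.0 [ 0.49  -0.208  0.04 ] [90. 92. 93.]
bail 0.28 [273.3, 188.3, 286.0, 196.4] 280.8 191.8 [0.657 0.001 0.04 ] [83. 85. 88.
[... 602 characters left out ...]
0.9, 298.4, 339.0, 366.8] 310.1 329.8 [0.408 0.195 0.04 ] [ 65.  84. 116.]
bail 0.85 [273.5, 311.8, 322.6, 364.1] 289.6 336.2 [0.442 0.234 0.04 ] [129. 131. 137.]
bail 0.43 [320.5, 195.0, 361.6, 221.9] 346.5 210.1 [ 0.494 -0.207  0.04 ] [126. 128. 133.]
bail 0.4 [268.1, 160.5, 293.5, 189.6] 277.5 173.5 [ 0.76 -0.24  0.04] [129. 132. 136.]
scale 0.81 [184.0, 204.4, 248.7, 298.5] 210.4 263.2 [0.728 0.163 0.04 ] [75. 77. 77.]
hook 0.61 [195.8, 206.1, 252.8, 244.6] 218.2 222.5 [0.797 0.036 0.04 ] [102. 104. 108.]
water 0.89 [224.4, 175.8, 249.4, 239.3] 238.6 209.8 [ 0.776 -0.037  0.04 ] [114. 122. 119.]
adapter 0.62 [339.7, 261.6, 342.1, 273.3] 339.9 268.7 [ 0.421 -0.     0.04 ] [ 66.  91. 109.]
```

```bash
python3 - <<'E'
import cv2
a=cv2.imread("pics/top0.png")[110:310,150:430];b=cv2.imread("pics/side0.png")[130:400,130:430]
cv2.imwrite("pics/t1.png",cv2.resize(a,None,fx=2.8,fy=2.8,interpolation=2));cv2.imwrite("pics/s1.png",cv2.resize(b,None,fx=2.2,fy=2.2,interpolation=2))
E
```

```text
(no output)
```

View pics/t1.png

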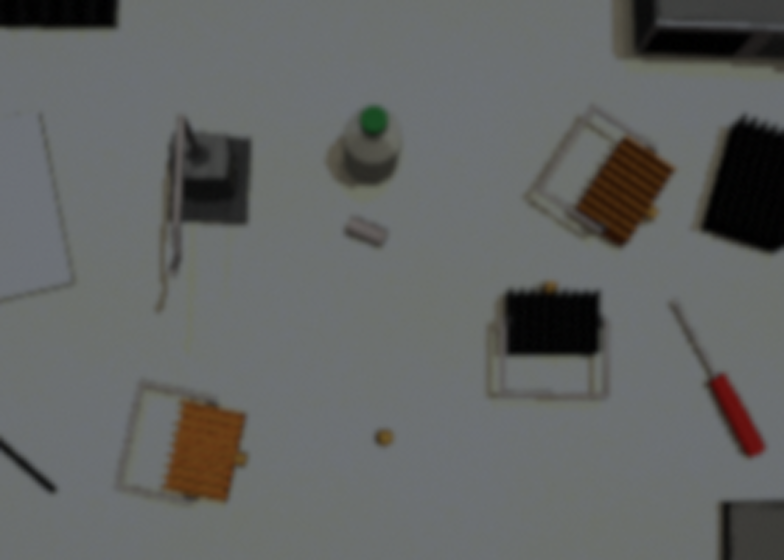

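View pics/s1.png

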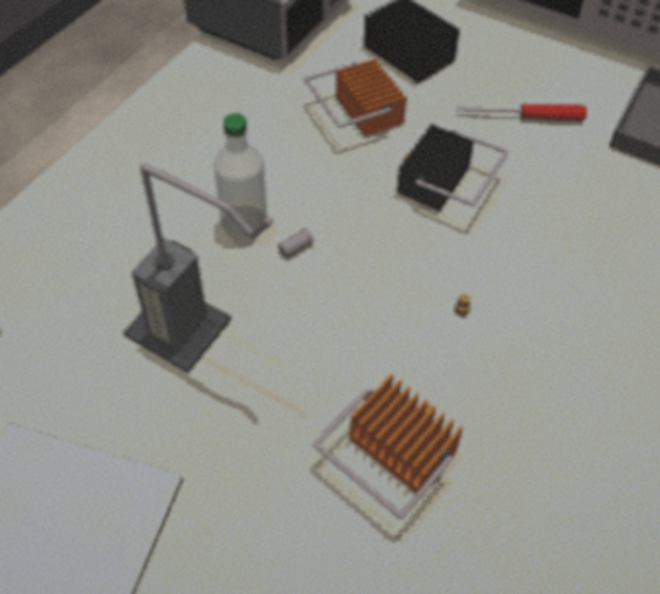

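The top picture shows the black load around (346,228) with its bail toward world −x at nearly zero yaw. The scale's hook arm runs around (213,150–207), with its tip toward −x. I'll go above the load's bail.

Emit:
{"name": "send_rows", "arguments": {
  "increments": [
    [26,49,4,1.27],
    [26,49,4,1.27],
    [26,49,4,1.27],
    [26,49,4,1.27],
    [26,49,4,1.27],
    [26,49,4,1.27],
    [26,49,4,1.27],
    [26,49,4,1.27],
    [26,49,4,1.27],
    [26,49,4,1.27],
    [26,49,4,1.27],
    [26,49,4,1.27],
    [26,49,4,1.27],
    [26,49,4,1.27],
    [26,49,4,1.27],
    [26,49,4,1.27],
    [26,49,4,1.27],
    [26,49,4,1.27],
    [26,49,4,1.27],
    [26,49,4,1.27]
  ],
  "hand": 4.5,
  "newtons": 25
}}

```text
time: 2.37
ee_pos: [0.4735, -0.204, 0.4445]
tool_rot: [-0.0, 0.708, 0.706, -0.0]
wrist_force: [0.8, 0.9, 0.1]
finger_gap: 0.53
```

```bash
python3 - <<'E'
from h import *
s=robot.read_state();print(s["ee_pos"].round(4) if hasattr(s["ee_pos"],'round') else s["ee_pos"],s["tool_rot"],s["joint_positions"])
f=imaging.grab_frame("wrist");save(f,"w1.png",None,1.4);print(-np.array(f["R"]).T@f["t"],np.array(f["R"]).round(2))
np.save("w1.npy",f,allow_pickle=True)
for n in("load","bail"):
  for d in models.cut_out("wrist",n)[:2]: print(n,d["conf"],d["rect"])
f=imaging.grab_frame("top");g=imaging.grab_frame("side");np.save("tp.npy",f,allow_pickle=True);np.save("sd.npy",g,allow_pickle=True)
a=cv2.resize(f["img"][140:225,195:255],None,fx=6,fy=6,interpolation=2);b=cv2.resize(g["img"][195:265,180:260],None,fx=5,fy=5,interpolation=2)
c=np.zeros((600,800,3),np.uint8);c[:510,:360]=a;c[:350,380:780]=b;cv2.imwrite("pics/hk.png",c)
E
```

```text
[ 0.4735 -0.204   0.4445] [-1.14519357e-04  7.08401501e-01  7.05809608e-01 -3.12550265e-04] [ 0.64153829  0.3010561  -0.40130093  2.02200171  0.15567041  0.84774542
  0.14932223]
[ 0.47391263 -0.12917234  0.4139867 ] [[ 1.   -0.   -0.  ]
 [-0.   -0.96  0.29]
 [-0.   -0.29 -0.96]]
load 0.73 [279.3, 126.6, 396.1, 235.4]
load 0.67 [414.5, 164.6, 558.5, 294.9]
bail 0.8 [441.7, 163.6, 559.7, 273.3]
bail 0.55 [278.2, 126.7, 363.2, 237.2]
```

View pics/w1.png

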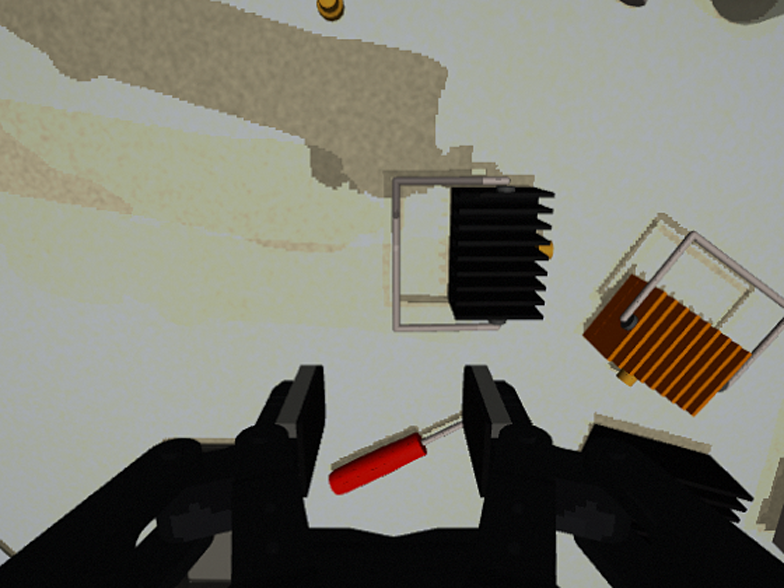

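View pics/hk.png

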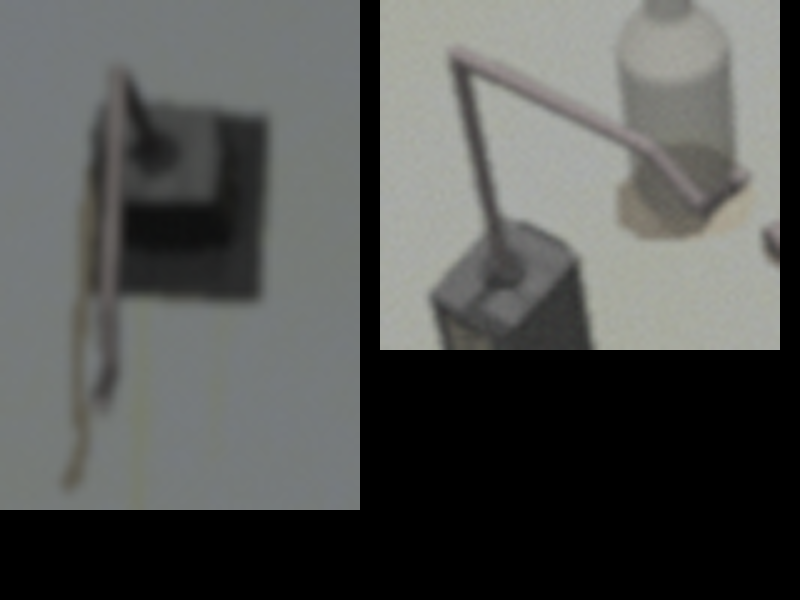

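Wrist picture: the bail bar runs from (396,180) to (397,328) in the scaled picture, the load's fins from (451,188) to (553,193), and the driver lies below. In the hook crops the notch is at about (703,210) in the side inset, the tip at (742,178) and the bend at (645,135). Next I'll fit both poses.

```bash
cat > fit.py <<'E'
from h import *
from scipy.optimize import least_squares as LS
L=lambda n:np.load(n,allow_pickle=True).item()
def T(p,P):
    c,s=np.cos(p[2]),np.sin(p[2]);return np.array(P)@np.array([[c,s,0],[-s,c,0],[0,0,1]])+[p[0],p[1],0]
if __name__=="__main__":
    w,t,s=L("w1.npy"),L("tp.npy"),L("sd.npy")
    SP=np.array([[.13,0,.292],[.026,0,.292],[0,0,.272],[-.02,0,.302]])
    su=np.array([[460,55],[645,135],[703,210],[742,178]])*1.-[380,0]; su=su/5+[180,195]
    tu=np.array([[117,68],[103,405]])/6+[195,140]
    r=lambda p:np.r_[(proj(s,T(p,SP))-su).ravel(),(proj(t,T(p,SP[[0,3]]))-tu).ravel()]
    q=LS(r,[.65,.2,0]);print("scale",q.x.round(4),q.fun.round(1))
    wu=np.array([[396,180],[397,328],[553,193],[544,318],[457,318]])/1.4
    def r(p):
        b=p[3];P=[[-.082*np.cos(b),y,.048+.082*np.sin(b)] for y in(.058,-.058)]+[[.035,.05,.055],[.035,-.05,.055],[-.035,-.05,.055]]
        return (proj(w,T(p,P))-wu).ravel()
    q=LS(r,[.55,-.2,0,.1]);print("load",q.x.round(4),q.fun.round(1))
E
python3 fit.py
```

```text
scale [ 0.5856  0.1855 -0.0158] [-0.7 -1.6  1.   1.6  0.2 -2.2 -0.3 -1.1 -0.7  1.1 -2.   0.3]
load [ 0.5576 -0.2088  0.0056  0.0452] [-0.1  0.4 -0.1 -0.   1.2 -1.6 -0.3  0.5 -0.8  1.1]
```

Emit:
{"name": "send_rows", "arguments": {
  "increments": [
    [0.2,-3.3,0,0],
    [0.2,-3.3,-4,0],
    [0.2,-3.3,-8,0],
    [0.2,-3.3,-12,0],
    [0.2,-3.3,-15,0],
    [0.2,-3.3,-17.5,0],
    [0.2,-3.3,-19.5,0],
    [0.2,-3.3,-21,0],
    [0.2,-3.3,-22,0],
    [0.2,-3.3,-23,0],
    [0.2,-3.3,-23.8,0],
    [0.2,-3.3,-23.8,0],
    [0.2,-3.3,-23.8,0],
    [0.2,-3.3,-23.8,0]
  ]
}}

```text
time: 3.78
ee_pos: [0.4765, -0.2358, 0.2073]
tool_rot: [0.001, 0.707, 0.707, 0.0]
wrist_force: [0.5, 0.5, -0.7]
finger_gap: 0.53
```

```bash
python3 - <<'E'
from h import *
f=imaging.grab_frame("wrist");save(f,"w2.png",None,1.2)
E
```

```text
(no output)
```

View pics/w2.png

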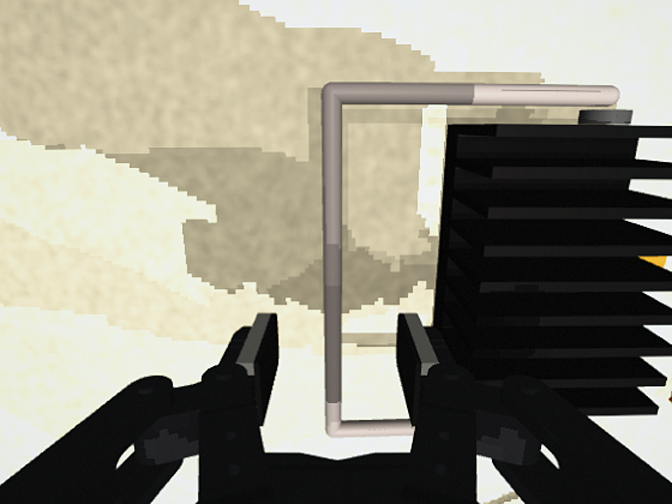

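The bar at u≈333 sits centred between the pads (275 to 400), and the inner finger clears the load. Closing now.

Emit:
{"name": "send_rows", "arguments": {
  "increments": [
    [0,0,0,0],
    [0,0,0,0],
    [0,0,0,0],
    [0,0,0,0],
    [0,0,0,0],
    [0,0,0,0],
    [0,0,0,0],
    [0,0,0,0],
    [0,0,0,0],
    [0,0,0,0],
    [0,0,0,0],
    [0,0,0,0]
  ],
  "hand": 0,
  "newtons": 30
}}

```text
time: 4.83
ee_pos: [0.4759, -0.2358, 0.2066]
tool_rot: [-0.0, 0.708, 0.707, -0.0]
wrist_force: [-0.4, -1.1, -0.1]
finger_gap: 0.054
```

Emit:
{"name": "send_rows", "arguments": {
  "increments": [
    [0.03,0,0.45,0],
    [0.08,0,0.86,0],
    [0.15,0,1.26,0],
    [0.25,0,1.66,0],
    [0.36,0,2.05,0],
    [0.49,0,2.44,0],
    [0.64,0,2.82,0],
    [0.81,0,3.2,0],
    [1.0,0,3.56,0],
    [1.2,0,3.92,0],
    [1.42,0,4.26,0],
    [1.66,0,4.59,0],
    [1.92,0,4.91,0],
    [2.19,0,5.22,0],
    [2.19,0,5.22,0],
    [2.19,0,5.22,0]
  ]
}}

```text
time: 6.17
ee_pos: [0.4985, -0.2357, 0.2595]
tool_rot: [0.001, 0.707, 0.707, 0.0]
wrist_force: [-5.3, -0.3, 4.4]
finger_gap: 0.052
```

```bash
python3 - <<'E'
from h import *
s=robot.read_state();print(s["wrist_force"],s["moment"],s["finger_gap"])
f=imaging.grab_frame("wrist");save(f,"w3.png",None,1)
g=imaging.grab_frame("side");a=cv2.resize(g["img"][120:260,260:420],None,fx=3,fy=3,interpolation=2)
c=np.zeros((420,1040,3),np.uint8);c[:,:560]=f["img"];c[:,560:]=a;cv2.imwrite("pics/m3.png",cv2.resize(c,(800,323)))
E
```

```text
[-5.25198769 -0.3479994   4.37414179] [-0.2425771   1.08108553  0.02269661] 0.0521392380615985
```

View pics/m3.png

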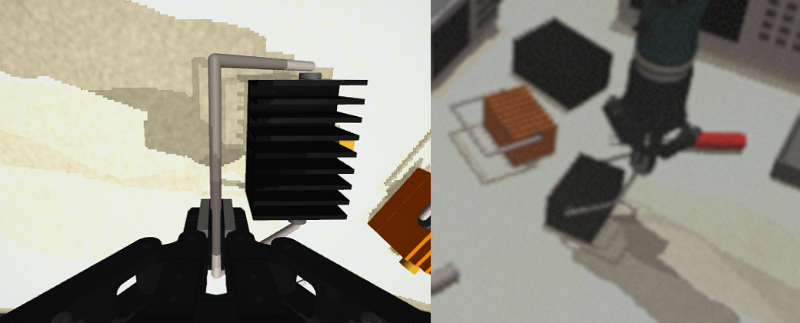

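The bail is up about 40° and the load is still standing. The force shows slight radial compression, so I'll ease outward.

Emit:
{"name": "send_rows", "arguments": {
  "increments": [
    [-0.1,0,0.1,0],
    [-0.15,0,0.15,0],
    [-0.15,0,0.15,0],
    [-0.15,0,0.15,0]
  ]
}}

```text
time: 6.6
ee_pos: [0.4984, -0.2354, 0.2608]
tool_rot: [0.002, 0.707, 0.707, 0.002]
wrist_force: [1.7, 0.3, -1.4]
finger_gap: 0.053
```

Emit:
{"name": "send_rows", "arguments": {
  "increments": [
    [0.24,0,0.23,0],
    [0.48,0,0.45,0],
    [0.73,0,0.66,0],
    [0.99,0,0.86,0],
    [1.26,0,1.05,0],
    [1.54,0,1.23,0],
    [1.82,0,1.4,0],
    [2.11,0,1.55,0],
    [2.41,0,1.69,0],
    [2.71,0,1.82,0],
    [2.71,0,1.82,0],
    [2.71,0,1.82,0]
  ]
}}

```text
time: 7.6
ee_pos: [0.5231, -0.2356, 0.2796]
tool_rot: [-0.001, 0.708, 0.707, -0.001]
wrist_force: [-4.8, 1.0, 7.4]
finger_gap: 0.055
```

Emit:
{"name": "send_rows", "arguments": {
  "increments": [
    [-0.03,0,0.1,0],
    [-0.05,0,0.17,0],
    [-0.05,0,0.17,0],
    [-0.05,0,0.17,0]
  ]
}}

```text
time: 7.93
ee_pos: [0.5238, -0.2356, 0.2805]
tool_rot: [0.001, 0.707, 0.707, 0.001]
wrist_force: [0.2, 1.1, -0.7]
finger_gap: 0.052
```

Emit:
{"name": "send_rows", "arguments": {
  "increments": [
    [0.38,0,0.17,0],
    [0.85,0,0.34,0],
    [1.32,0,0.47,0],
    [1.81,0,0.57,0],
    [2.29,0,0.64,0],
    [2.6,0,0.67,0],
    [2.6,0,0.67,0],
    [2.6,0,0.67,0]
  ]
}}

```text
time: 8.6
ee_pos: [0.55, -0.2357, 0.2876]
tool_rot: [0.001, 0.707, 0.707, 0.001]
wrist_force: [-2.6, 1.0, 5.1]
finger_gap: 0.052
```

```bash
python3 - <<'E'
from h import *
f=imaging.grab_frame("wrist");g=imaging.grab_frame("side");a=cv2.resize(g["img"][120:260,260:420],None,fx=3,fy=3,interpolation=2)
np.save("w4.npy",f,allow_pickle=True)
c=np.zeros((420,1040,3),np.uint8);c[:,:560]=f["img"];c[:,560:]=a;cv2.imwrite("pics/m4.png",cv2.resize(c,(800,323)))
E
```

```text
(no output)
```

View pics/m4.png

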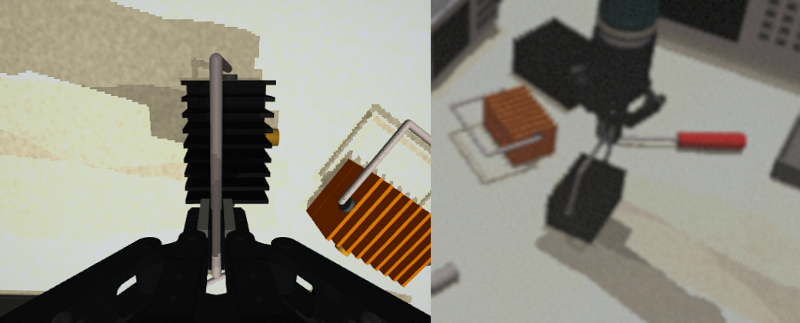

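The bail is nearly upright, with the pivot about 8 mm further in +x. I'll finish the swing.

Emit:
{"name": "send_rows", "arguments": {
  "increments": [
    [0.2,0,0.08,0],
    [0.5,0,0.14,0],
    [0.75,0,0.16,0],
    [0.75,0,0.16,0],
    [0.75,0,0.16,0]
  ]
}}

```text
time: 9.12
ee_pos: [0.557, -0.2358, 0.2885]
tool_rot: [0.0, 0.707, 0.707, 0.0]
wrist_force: [-0.6, 0.3, 0.6]
finger_gap: 0.051
```

Emit:
{"name": "send_rows", "arguments": {
  "increments": [
    [0,0,0,0],
    [0,0,0,0],
    [0,0,0,0],
    [0,0,0,0],
    [0,0,0.3,0],
    [0,0,0.8,0],
    [0,0,1.5,0],
    [0,0,2.3,0],
    [0,0,3.2,0],
    [0,0,4.2,0],
    [0,0,5,0],
    [0,0,5,0],
    [0,0,5,0],
    [0,0,5,0],
    [0,0,5,0],
    [0,0,5,0]
  ],
  "hand": 0,
  "newtons": 100
}}

```text
time: 10.45
ee_pos: [0.5563, -0.2356, 0.338]
tool_rot: [-0.001, 0.707, 0.707, -0.0]
wrist_force: [0.2, -0.7, -7.5]
finger_gap: 0.028
```

```bash
python3 - <<'E'
from h import *
F=[]
for i in range(6):
    f=imaging.grab_frame("wrist");s=robot.read_state();F.append(s["wrist_force"])
print(np.round(F,2),np.mean(F,0),s["moment"])
np.save("w5.npy",f,allow_pickle=True)
g=imaging.grab_frame("side");a=cv2.resize(g["img"][120:260,260:420],None,fx=3,fy=3,interpolation=2)
c=np.zeros((420,1040,3),np.uint8);c[:,:560]=f["img"];c[:,560:]=a;cv2.imwrite("pics/m5.png",cv2.resize(c,(800,323)))
E
```

```text
[[-0.25  0.35 -7.51]
 [ 0.89  0.59 -6.88]
 [ 0.2   0.72 -7.25]
 [-0.14  0.27 -7.38]
 [-0.34  0.5  -6.41]
 [-0.21 -1.   -6.72]] [ 0.02651077  0.23514264 -7.02452594] [-0.17823816 -0.0293307  -0.05165222]
```

View pics/m5.png

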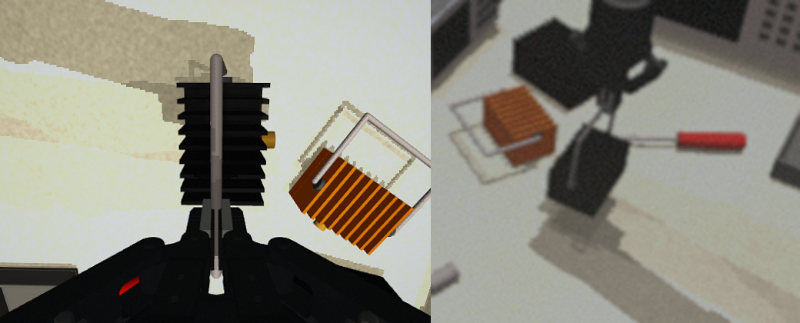

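The load hangs level from the bail and weighs about 7.0 N. I'll carry it to the −x side of the hook, above tip height.

Emit:
{"name": "send_rows", "arguments": {
  "increments": [
    [0,0,0.8,0],
    [-0.3,0.3,2.2,0],
    [-0.7,1,4,0],
    [-1.2,2,6,0],
    [-1.7,3.5,8,0],
    [-2.2,5.3,10,0],
    [-2.8,7.5,11.8,0],
    [-3.4,10,13,0],
    [-4,12.7,13.7,0],
    [-4.5,15.5,14,0],
    [-5,18.3,14,0],
    [-5.3,21.1,14,-0.01],
    [-5.6,23.9,14,-0.02],
    [-5.6,26.7,14,-0.02],
    [-5.6,29.4,14,-0.02],
    [-5.6,32,14,-0.02],
    [-5.6,34.4,14,-0.02],
    [-5.6,36.5,14,-0.02],
    [-5.6,38.2,14,-0.02],
    [-5.6,39.2,14,-0.02]
  ]
}}

```text
time: 12.47
ee_pos: [0.4994, 0.1594, 0.4802]
tool_rot: [-0.0, 0.713, 0.701, 0.001]
wrist_force: [0.6, 0.2, -7.5]
finger_gap: 0.028
```

Emit:
{"name": "send_rows", "arguments": {
  "increments": [
    [0,0.3,0,0],
    [0,0.3,0,0],
    [0,0.3,0,0],
    [0,0.3,0,0],
    [0,0.3,0,0],
    [0,0.3,0,0]
  ]
}}

```text
time: 12.97
ee_pos: [0.5008, 0.1582, 0.4785]
tool_rot: [0.0, 0.715, 0.699, -0.0]
wrist_force: [-0.3, 0.0, -7.0]
finger_gap: 0.024
```

```bash
python3 - <<'E'
from h import *
s=robot.read_state();print(s["ee_pos"],s["tool_rot"],s["wrist_force"])
W={}
for c in("wrist","top","side"):W[c]=imaging.grab_frame(c);np.save("v6"+c+".npy",W[c],allow_pickle=True)
c=np.zeros((420,1120,3),np.uint8);c[:,:560]=W["wrist"]["img"];a=cv2.resize(W["side"]["img"][180:320,160:340],None,fx=3,fy=3,interpolation=2);c[:,560:1100]=a;cv2.imwrite("pics/m6.png",cv2.resize(c,(800,300),interpolation=cv2.INTER_AREA))
L=lambda n:np.load(n,allow_pickle=True).item()
f=L("w5.npy");print([atz(f,u,.1795).round(4) for u in((279.5,75),(281,355))])
E
```

```text
[0.5007796  0.15821257 0.47847323] [ 1.14441301e-04  7.15157232e-01  6.98963526e-01 -3.30484696e-04] [-2.89892509e-01  6.11010717e-03 -7.04076274e+00]
[array([ 0.5562, -0.1501,  0.1795]), array([ 0.5567, -0.2681,  0.1795])]
```

View pics/m6.png

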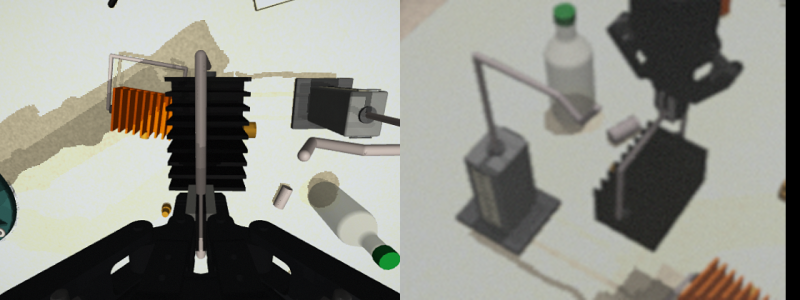

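The tip of the hook shows in the wrist picture at about (427,213) px, roughly level with the bar's middle. One zoom to refine the notch position.

```bash
python3 - <<'E'
from h import *
L=lambda n:np.load(n,allow_pickle=True).item()
w,s,t=L("v6wrist.npy")["img"],L("v6side.npy")["img"],L("v6top.npy")["img"]
r=lambda im,k:cv2.resize(im,None,fx=k,fy=k,interpolation=2)
c=np.zeros((600,800,3),np.uint8)
c[:320,:640]=r(w[170:250,400:560],4)   # wrist: u=400+U/4, v=170+V/4
a=r(s[195:250,185:255],5);c[325:600,:350]=a   # side: u=185+U/5, v=195+(V-325)/5
b=r(t[145:215,200:240],4);c[320:600,400:560]=b   # top: u=200+(U-400)/4
for i in range(0,640,80): c[:6,i]=(0,0,255)
for i in range(0,320,80): c[i,:6]=(0,0,255)
cv2.imwrite("pics/z7.png",cv2.convertScaleAbs(c,alpha=1.2,beta=10))
E
```

```text
(no output)
```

View pics/z7.png

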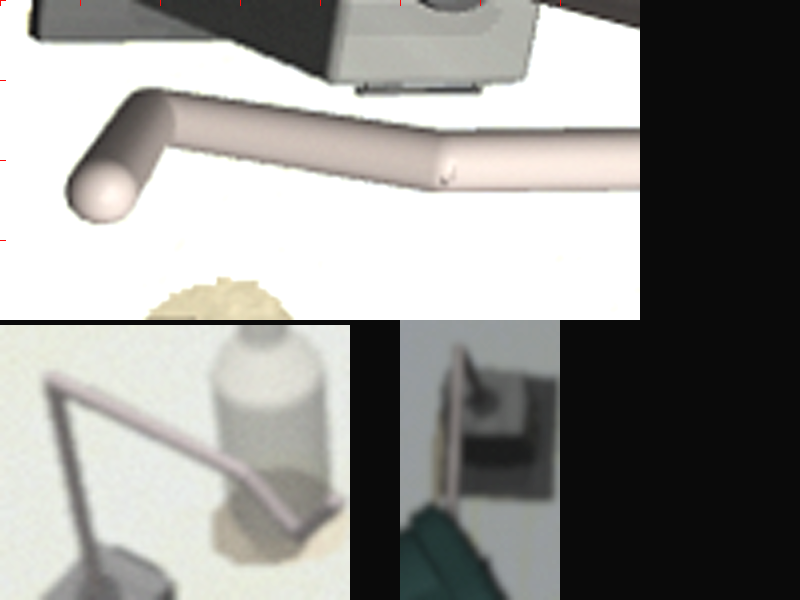

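The tip is at (102,192) in the wrist crop, the notch kink at (155,118) and the bend at (445,158).

```bash
python3 - <<'E'
from fit import *
w,s=L("v6wrist.npy"),L("v6side.npy")
P=np.array([[.026,0,.292],[0,0,.272],[-.02,0,.302]])
wu=np.array([[445,158],[155,118],[102,192]])/4+[400,170]
su=np.array([[243,470],[297,530],[340,500]])/1.; su=(su-[0,325])/5+[185,195]
for nm,fn in(("wrist",lambda p:(proj(w,T(p,P))-wu).ravel()),("both",lambda p:np.r_[(proj(w,T(p,P))-wu).ravel(),.7*(proj(s,T(p,P))-su).ravel()])):
    q=LS(fn,[.58,.18,0]);print(nm,q.x.round(4),q.fun.round(1))
for u,z in zip(wu,(.292,.272,.302)):print(atz(w,u,z).round(4))
# bar at current pose
o=np.array(robot.read_state()["ee_pos"]);print(o)
for y in(.058,0,-.058): print(proj(w,o+[0,.0265+y,-.1585]))
E
```

```text
wrist [ 0.5863  0.1836 -0.0016] [-0.1 -0.   0.9  0.2 -0.6 -0.1]
both [ 0.5862  0.1837 -0.0011] [-0.1 -0.2  0.8  0.  -0.7 -0.2  0.4 -0.7  0.4 -1.3 -0.4 -0.9]
[0.6123 0.1836 0.292 ]
[0.5858 0.1837 0.272 ]
[0.5666 0.1836 0.302 ]
[0.50070352 0.15889193 0.47855813]
[[274.92054766  75.70306613]]
[[278.9921813  231.53232443]]
[[282.16917917 352.40622838]]
```

The notch is at (0.586, 0.184). I'll move over the tip at the present height and then start down.

Emit:
{"name": "send_rows", "arguments": {
  "increments": [
    [0.2,-0.1,0,0],
    [0.7,-0.1,0,0],
    [1.4,-0.1,0,0],
    [2.2,-0.1,0,0],
    [3,-0.1,0,0],
    [3.9,-0.1,0,0],
    [4.8,-0.1,0,0],
    [5.7,-0.1,0,0],
    [6.5,-0.1,0,0],
    [7.2,-0.1,0,0],
    [7.8,-0.1,0,0],
    [8.2,-0.1,0,0],
    [8.5,-0.1,0,0],
    [8.6,-0.1,0,0],
    [8.6,-0.1,0,0],
    [8.6,-0.1,0,0]
  ]
}}

```text
time: 14.45
ee_pos: [0.5863, 0.1584, 0.4785]
tool_rot: [-0.0, 0.714, 0.7, -0.0]
wrist_force: [0.7, 0.6, -7.1]
finger_gap: 0.028
```

Emit:
{"name": "send_rows", "arguments": {
  "increments": [
    [0,0,-0.3,0],
    [0,0,-0.7,0],
    [0,0,-1.1,0],
    [0,0,-1.5,0],
    [0,0,-1.9,0],
    [0,0,-2.3,0],
    [0,0,-2.7,0],
    [0,0,-3.0,0],
    [0,0,-3.2,0],
    [0,0,-3.2,0],
    [0,0,-3.2,0],
    [0,0,-3.2,0]
  ]
}}

```text
time: 15.45
ee_pos: [0.5868, 0.1584, 0.4468]
tool_rot: [0.0, 0.714, 0.7, 0.0]
wrist_force: [-0.4, 0.1, -6.3]
finger_gap: 0.025
```

```bash
python3 - <<'E'
from h import *
s=robot.read_state();print(s["ee_pos"],s["wrist_force"])
W={}
for c in("wrist","side"):W[c]=imaging.grab_frame(c)
c=np.zeros((420,1120,3),np.uint8);c[:,:560]=W["wrist"]["img"];a=cv2.resize(W["side"]["img"][180:285,165:300],None,fx=4,fy=4,interpolation=2);c[:,560:1100]=a;cv2.imwrite("pics/m8.png",cv2.resize(c,(800,300),interpolation=cv2.INTER_AREA))
E
```

```text
[0.58675111 0.15841338 0.44684234] [-0.39183222  0.06383689 -6.33823199]
```

View pics/m8.png

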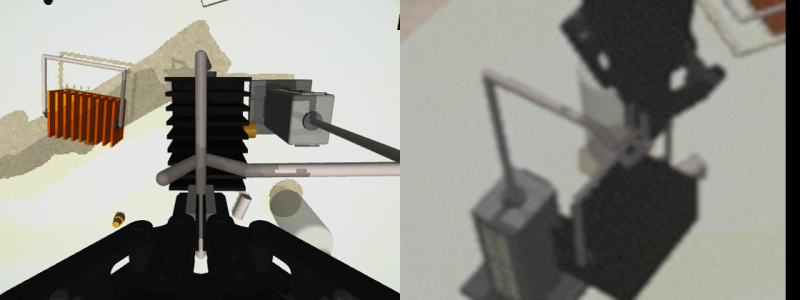

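The bar lies over the kink, between the tip (160,178) and the arm, and the fingers are clear of the hook wire. I'll lower slowly while watching the force.

Emit:
{"name": "send_rows", "arguments": {
  "increments": [
    [0,0,-0.1,0],
    [0,0,-0.3,0],
    [0,0,-0.5,0],
    [0,0,-0.7,0],
    [0,0,-0.9,0],
    [0,0,-1.1,0],
    [0,0,-1.3,0],
    [0,0,-1.5,0],
    [0,0,-1.7,0],
    [0,0,-1.9,0],
    [0,0,-2.1,0],
    [0,0,-2.3,0],
    [0,0,-2.4,0],
    [0,0,-2.4,0],
    [0,0,-2.4,0],
    [0,0,-2.4,0]
  ]
}}

```text
time: 16.88
ee_pos: [0.5871, 0.1584, 0.423]
tool_rot: [0.0, 0.715, 0.7, 0.001]
wrist_force: [4.3, 0.9, -4.4]
finger_gap: 0.026
```

Emit:
{"name": "send_rows", "arguments": {
  "increments": [
    [0,0,-0.2,0],
    [0,0,-0.5,0],
    [0,0,-0.8,0],
    [0,0,-1.1,0],
    [0,0,-1.4,0],
    [0,0,-1.7,0],
    [0,0,-2.0,0],
    [0,0,-2.2,0],
    [0,0,-2.4,0],
    [0,0,-2.5,0],
    [0,0,-2.5,0],
    [0,0,-2.5,0],
    [0,0,-2.5,0]
  ]
}}

```text
time: 17.97
ee_pos: [0.5871, 0.1584, 0.3979]
tool_rot: [0.0, 0.715, 0.7, 0.001]
wrist_force: [5.1, 0.6, -2.7]
finger_gap: 0.023
```

Fx is +5 N, so the bar rides on the tip-side flank. I'll ease +x.

Emit:
{"name": "send_rows", "arguments": {
  "increments": [
    [0.05,0,0,0],
    [0.1,0,0,0],
    [0.12,0,0,0],
    [0.12,0,0,0],
    [0.12,0,0,0]
  ]
}}

```text
time: 18.38
ee_pos: [0.5876, 0.1585, 0.3975]
tool_rot: [-0.0, 0.714, 0.7, -0.0]
wrist_force: [2.7, 0.4, -3.3]
finger_gap: 0.025
```

Emit:
{"name": "send_rows", "arguments": {
  "increments": [
    [0.05,0,0,0],
    [0.1,0,-0.2,0],
    [0.1,0,-0.5,0],
    [0.1,0,-0.8,0],
    [0.1,0,-1.1,0],
    [0.1,0,-1.4,0],
    [0.1,0,-1.7,0],
    [0.1,0,-2.0,0],
    [0.1,0,-2.3,0],
    [0.1,0,-2.6,0],
    [0.1,0,-2.9,0],
    [0.1,0,-3.1,0],
    [0.1,0,-3.3,0],
    [0.1,0,-3.4,0],
    [0.1,0,-3.4,0],
    [0.1,0,-3.4,0],
    [0.1,0,-3.4,0]
  ]
}}

```text
time: 19.8
ee_pos: [0.5888, 0.1583, 0.3637]
tool_rot: [0.0, 0.714, 0.7, -0.0]
wrist_force: [1.7, 0.5, 0.0]
finger_gap: 0.018
```

```bash
cat > fc.py <<'E'
from h import *
F=[];M=[]
for i in range(8):
    imaging.grab_frame("wrist");s=robot.read_state();F.append(s["wrist_force"]);M.append(s["moment"])
print(np.mean(F,0).round(2),np.mean(M,0).round(3),s["ee_pos"],s["time"])
E
python3 fc.py
```

```text
[ 1.33  0.09 -1.18] [-0.049 -0.289 -0.029] [0.5887578  0.15834569 0.36361366] 20.2
```

Emit:
{"name": "send_rows", "arguments": {
  "increments": [
    [0.03,0,-0.2,0],
    [0.05,0,-0.4,0],
    [0.05,0,-0.6,0],
    [0.05,0,-0.8,0],
    [0.05,0,-1.0,0],
    [0.05,0,-1.2,0],
    [0.05,0,-1.4,0],
    [0.05,0,-1.5,0],
    [0.05,0,-1.5,0],
    [0.05,0,-1.5,0],
    [0.05,0,-1.5,0]
  ]
}}

```text
time: 21.12
ee_pos: [0.5891, 0.1584, 0.3486]
tool_rot: [-0.0, 0.714, 0.7, -0.0]
wrist_force: [-1.8, -0.3, -0.1]
finger_gap: 0.022
```

```bash
python3 fc.py; python3 fc.py
```

```text
[-1.29 -0.25  0.02] [-0.052  0.363  0.042] [0.58907306 0.15835161 0.34852812] 21.5167
[-2.32 -0.3  -0.09] [-0.079  0.516  0.065] [0.58912267 0.15833418 0.34851413] 21.9167
```

Emit:
{"name": "send_rows", "arguments": {
  "increments": [
    [-0.03,0,0,0],
    [-0.05,0,0,0],
    [-0.05,0,0,0],
    [-0.05,0,0,0],
    [-0.05,0,0,0],
    [-0.05,0,0,0]
  ]
}}

```text
time: 22.42
ee_pos: [0.5889, 0.1583, 0.3486]
tool_rot: [0.0, 0.715, 0.7, 0.0]
wrist_force: [-2.5, -0.5, -0.1]
finger_gap: 0.023
```

```bash
python3 fc.py; python3 fc.py
```

```text
[-1.69 -0.78 -0.12] [-0.09   0.383  0.027] [0.58891807 0.15829869 0.34864335] 22.8167
[-1.36 -0.5  -0.38] [-0.096  0.319  0.02 ] [0.58889709 0.15832837 0.34863702] 23.2167
```

Emit:
{"name": "send_rows", "arguments": {
  "increments": [
    [-0.05,0,-0.1,0],
    [-0.08,0,-0.25,0],
    [-0.08,0,-0.3,0],
    [-0.08,0,-0.3,0],
    [-0.08,0,-0.3,0],
    [-0.08,0,-0.3,0]
  ]
}}

```text
time: 23.72
ee_pos: [0.5885, 0.1583, 0.3459]
tool_rot: [0.0, 0.715, 0.7, 0.001]
wrist_force: [1.1, -0.3, 0.1]
finger_gap: 0.022
```

```bash
python3 fc.py; python3 fc.py
```

```text
[ 2.02 -0.49  0.01] [-0.18  -0.429 -0.052] [0.5884725  0.15830156 0.34584059] 24.1167
[ 3.16 -0.89  0.11] [-0.187 -0.685 -0.102] [0.58842837 0.15828892 0.34581203] 24.5167
```

Emit:
{"name": "send_rows", "arguments": {
  "increments": [
    [0.03,0.01,0,0],
    [0.05,0.02,0,0],
    [0.05,0.02,0,0],
    [0.05,0.02,0,0],
    [0.05,0.02,0,0],
    [0.05,0.02,0,0]
  ]
}}

```text
time: 25.02
ee_pos: [0.5886, 0.1584, 0.3456]
tool_rot: [0.0, 0.715, 0.7, 0.0]
wrist_force: [4.2, -1.6, 0.3]
finger_gap: 0.024
```

```bash
python3 fc.py; python3 fc.py
```

```text
[ 3.96 -1.68  0.14] [-0.342 -0.843 -0.118] [0.58860219 0.15840159 0.3455972 ] 25.4167
[ 4.42 -1.9   0.04] [-0.407 -0.882 -0.094] [0.5885899  0.15841509 0.3456064 ] 25.8167
```

Emit:
{"name": "send_rows", "arguments": {
  "increments": [
    [0.04,-0.02,0,0],
    [0.06,-0.05,0,0],
    [0.06,-0.05,0,0],
    [0.06,-0.05,0,0]
  ],
  "hand": 0,
  "newtons": 30
}}

```text
time: 26.15
ee_pos: [0.5888, 0.1583, 0.3455]
tool_rot: [-0.0, 0.714, 0.7, -0.0]
wrist_force: [3.3, -2.5, -0.1]
finger_gap: 0.028
```

```bash
python3 fc.py
```

```text
[ 2.53 -0.65 -0.23] [-0.124 -0.505 -0.068] [0.58885925 0.15828761 0.34555955] 26.55
```

Emit:
{"name": "send_rows", "arguments": {
  "increments": [
    [0.03,-0.01,0,0],
    [0.05,-0.02,0,0],
    [0.05,-0.02,0,0],
    [0.05,-0.02,0,0],
    [0.05,-0.02,0,0],
    [0.05,-0.02,0,0]
  ]
}}

```text
time: 27.05
ee_pos: [0.5891, 0.1582, 0.3454]
tool_rot: [-0.0, 0.714, 0.7, -0.0]
wrist_force: [-0.9, 0.9, -0.6]
finger_gap: 0.026
```

```bash
python3 fc.py
```

```text
[-0.84  1.44  0.13] [0.311 0.233 0.021] [0.5891539  0.15815256 0.34546338] 27.45
```

Forces are near zero on all axes, and Fz is about 0.1 N. Releasing now.

Emit:
{"name": "send_rows", "arguments": {
  "increments": [
    [0,0,0,0],
    [0,0,0,0],
    [0,0,0,0],
    [0,0,0,0],
    [0,0,0,0],
    [0,0,0,0],
    [0,0,0,0],
    [0,0,0,0],
    [0,0,0,0],
    [0,0,0,0]
  ],
  "hand": 3.5
}}

```text
time: 28.28
ee_pos: [0.5896, 0.1579, 0.3456]
tool_rot: [0.0, 0.714, 0.7, 0.0]
wrist_force: [-0.6, 0.1, -0.2]
finger_gap: 0.407
```

```bash
python3 fc.py; python3 - <<'E'
from h import *
W={}
for c in("wrist","side"):W[c]=imaging.grab_frame(c);np.save("v9"+c+".npy",W[c],allow_pickle=True)
c=np.zeros((420,1120,3),np.uint8);c[:,:560]=W["wrist"]["img"];a=cv2.resize(W["side"]["img"][180:320,160:340],None,fx=3,fy=3,interpolation=2);c[:,560:1100]=a;cv2.imwrite("pics/m9.png",cv2.resize(c,(800,300),interpolation=cv2.INTER_AREA))
E
```

```text
[-0.16 -0.31 -0.2 ] [-0.002 -0.002  0.013] [0.58960545 0.1578277  0.34561405] 28.6833
```

View pics/m9.png

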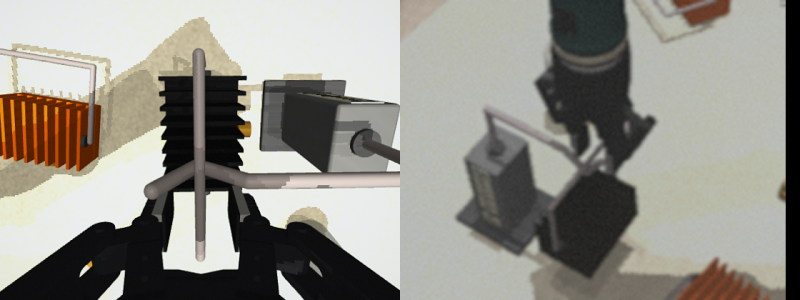

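Released: the bar sits in the notch and the fingers are clear on both sides. Retreating straight up.

Emit:
{"name": "send_rows", "arguments": {
  "increments": [
    [0,0,0.4,0],
    [0,0,1,0],
    [0,0,2,0],
    [0,0,3.2,0],
    [0,0,4.6,0],
    [0,0,6.2,0],
    [0,0,8,0],
    [0,0,10,0],
    [0,0,12,0],
    [0,0,14,0],
    [0,-2,16,0],
    [0,-4,17,0],
    [0,-6,17,0],
    [0,-8,17,0],
    [0,-10,17,0],
    [0,-12,17,0],
    [0,-12,17,0],
    [0,-12,17,0]
  ]
}}

```text
time: 30.28
ee_pos: [0.5896, 0.0366, 0.5167]
tool_rot: [0.001, 0.716, 0.699, 0.0]
wrist_force: [-0.0, -0.3, 0.2]
finger_gap: 0.408
```

```bash
python3 - <<'E'
from h import *
a=imaging.grab_frame("side");w=imaging.grab_frame("wrist")
for i in range(12): 
    b=imaging.grab_frame("side")
    if i in(5,11): print("diff",cv2.absdiff(a["img"],b["img"])[180:320,160:340].astype(float).mean().round(2),cv2.absdiff(a["img"],b["img"])[360:,:160].astype(float).mean().round(2))
t=imaging.grab_frame("top")
s=robot.read_state();print(s["ee_pos"],s["wrist_force"],s["time"])
c=np.zeros((420,1120,3),np.uint8);c[:,:560]=w["img"];c[:,560:1100]=cv2.resize(b["img"][180:320,160:340],None,fx=3,fy=3,interpolation=2)
cv2.imwrite("pics/m10.png",cv2.resize(c,(800,300),interpolation=cv2.INTER_AREA))
E
```

```text
diff 1.8 1.54
diff 1.71 1.52
[0.5896415  0.03784919 0.51554564] [-0.41441886 -0.57566844  0.31751054] 31.0333
```

```bash
python3 - <<'E'
from h import *
p=np.load("v9side.npy",allow_pickle=True).item()["img"]
for k in range(3):
    b=imaging.grab_frame("side");r=cv2.matchTemplate(b["img"][225:325,180:320],p[240:310,195:305],cv2.TM_CCOEFF_NORMED);print(cv2.minMaxLoc(r)[1::2])
for n in("load","hook"):
    print(n,[(round(d["conf"],2),d["rect"]) for d in models.cut_out("side",n)[:4]])
workorder.job_done()
E
```

```text
(0.8501220941543579, (15, 15))
(0.8501718044281006, (15, 15))
(0.849683940410614, (15, 15))
load [(0.98, [273.4, 296.5, 340.0, 369.4]), (0.97, [225.8, 241.7, 270.4, 311.9])]
hook [(0.8, [199.7, 231.1, 254.5, 260.1])]
the job is handed in; nothing more can be done
```

The black load is hanging by the middle of its bail in the notch of the spring scale's hook, and I've handed the job in.

- **Bail:** I swung it upright while the load stood on the table. The bar pushed back with up to about 9 N partway up, and I eased off each time.
- **Lift and hang:** I gripped the bar about 26 mm off its middle and lifted the load, which weighed about 7 N. I brought it over the hook's tip from the −x side and lowered it in steps until the wrist force read about zero.
- **Release:** At the moment of letting go the vertical force was about 0.1 N and the sideways force up to about 1.4 N. I then backed straight up and moved aside. The hook sank roughly 80–85 mm, well short of its 130 mm stop.

**Last checks:**
- With the robot clear, three side-camera comparisons in a row found the load at the same pixel position as just after release. A further comparison over about 0.6 s showed only picture noise.
- The wrist forces read about zero.
- My final picture could not be viewed because the 12-picture limit was reached, so the final state rests on those comparisons and the networks' detections.
- While I eased the bar into the notch, sideways forces drifted by up to about 4 N. I corrected that before release.
- I saw no contact with the other items, but I did not re-measure their positions at the end.

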